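# Pin the telescopic drawbar and snap its ring shut

### The job

Take the pin with the yellow sprung ring out of the wooden block and push it gently down through the slot of the red drawbar jaws and the hole of the steel bar hidden between them (feel for that hole; force nothing) until the head sits fully home on the upper jaw, with the ring still open and pointing out over the free end of the jaws. Then flip the ring down over the jaws' free end until it snaps over under the pin's end, let go, and leave the other things on the bench alone.

Things in the scene. Friction and masses are not known exactly. Their poses are not given: they have to be found in the camera images.
- pin: ring pin: 12 mm steel shank pointing down, brass head, about 160 g. Origin on the axis at the underside of the head (the shoulder that seats on the jaw); z up, x towards the open ring. The shank reaches 54 mm below the origin; its last 8 mm taper evenly to 10.4 mm diameter. Shoulder 16 (x) by 28 (y) by 5 mm high. At the start it stands in the block, ring open.
- pin_grip (a point): middle of the pin head's square brass grip (16 by 16 mm, sides along the pin's x and y), 22 mm above the pin's origin; the grip's top is 31 mm above the origin. Taken by its two x faces, the fingers pass between the ring's side wires.
- pin_tip (a point): centre of the flat lower end of the ring pin, 54 mm below the pin's origin
- ring (a joint): angle of the yellow wire ring about its hinge, along the pin's y axis, 9 mm above the pin's origin. 0 = open, at rest: it sticks out along the pin's +x, 10 degrees above level. It grows as the ring swings down; 1.75 = shut stop: it hangs along the shank, its cross bar under the pin's end. Sprung over centre: below about 0.95 it springs open, beyond it snaps shut; damped; some 4 to 6 N at the bar takes it over.
- ring_bar (a point): middle of the ring's cross bar (its far side, 6 mm wire, along the pin's y, straight for 40 mm), 72 mm from the hinge; the ring's two side wires run 28 mm either side of the pin's axis (outer width 62 mm)
- block: light wooden pin block, 56 (x) by 120 (y) by 75 mm high, origin at the centre of its underside; two 15 mm holes right through from the top: the ring pin's at y = +30 mm, a plain pin's at y = -40 mm. Fixed to the bench.
- hitch: telescopic drawbar on a fixed bench stand, origin on the bench under the slot's middle, z up, +x towards the free end of its two red jaws. A red post 32 mm thick, 56 mm wide and 125 mm high carries the jaws, its axis 70 mm behind the slot's middle; foot plate 160 by 100 by 12 mm, its front edge under the slot's middle.
- slot (a point): middle of the slot in the top face of the upper red jaw, 125 mm above the bench; axes as the hitch's. Both jaws are 40 mm wide (y), 8 mm thick, with the same slot, 42 mm along x by 13.5 mm along y; the lower jaw's underside is 87 mm above the bench, open below. Two ribs, 4 mm high and 30.4 mm apart, run along the top face's edges; the pin's shoulder drops between them (yaw within 0.15 rad).
- bar_level (a point): point under the slot's middle at the top face of the loose steel bar between the jaws, 9.5 mm below the upper jaw's top. The bar, 19 mm thick, has one 13.2 mm round hole on the slot's middle line, anywhere from 13 mm behind to 13 mm ahead of this point along x (not measured: feel for it) and 25 mm behind the bar's front end. The bar slides along x only against some 20 N: once the tip is in, ease the pin sideways into line.
- jaw_end (a point): middle of the free end of the upper jaw, 32 mm ahead (+x) of the slot's middle, at the top face; the open ring must point out over this end and is flipped down past it
- plain_pin: plain dark steel pin without a ring, 12 mm, standing in the block's other hole, head 22 mm in diameter and 7 mm high; origin at the head's underside. Leave alone.
- hammer: hammer lying beyond the work, 280 mm long; leave alone
- driver: screwdriver with a wooden handle, 200 mm; leave alone
- oilcan: steel oil bottle, 68 mm in diameter, 150 mm high; leave alone
- pencil_tin: dark tin with pencils, 72 mm in diameter, 145 mm high; leave alone
- file: file with a round wooden handle, 280 mm long; leave alone
- nut: big square steel nut, 34 mm; leave alone
There are look-alikes about, which are no part of the job. Leave any blue look-alike of the pin alone. Leave any pink look-alike of the hitch alone.

How it is judged (in metres and radians):
On the way, in this order (a step that is already met when the one before it is completed fails the run):
1. the pin is through jaws and bar, its head home on the upper jaw within 3 mm, with the ring still open (below 0.4 rad) and in line with the jaws within 0.3 rad (z of pin in the frame of slot between -0.004 and 0.003 m and y of pin in the frame of slot between -0.004 and 0.004 m and x of pin in the frame of slot between -0.018 and 0.018 m and angle between pin's own z axis and vertical below 0.1 rad and angle between the x axis of pin and the x axis of hitch, either way round below 0.3 rad and value of joint ring below 0.4 rad), for 0.2 s.
2. the ring is snapped shut under the pin's end (above 1.55 rad) with the pin still home (z of pin in the frame of slot between -0.004 and 0.003 m and y of pin in the frame of slot between -0.004 and 0.004 m and x of pin in the frame of slot between -0.018 and 0.018 m and angle between pin's own z axis and vertical below 0.1 rad and value of joint ring above 1.55 rad), for 0.2 s.
At the end, for the whole second after the job is handed in: the ring pin stands upright (within 0.1 rad) in the slot, through jaws and bar, its shoulder within 3 mm of the upper jaw's top and within 4 mm of the slot's middle line; the ring is shut (above 1.55 rad); all at rest and released (all of step 2 and linear speed of pin below 0.02 m/s and velocity of joint ring below 0.2 rad/s and contact force between the fingers and pin below 0.5 N); the robot touches nothing.
It fails at once if the pin is pressed against the drawbar with more than 30 N while its ring is open (below 0.6 rad) (contact force between pin and hitch above 30 N and value of joint ring below 0.6 rad).
It fails at once if the ring is pushed with more than 25 N (contact force between the fingers and ring above 25 N).
It fails at once if a bystander is moved more than 30 mm (distance of any of hammer, driver, oilcan, pencil_tin, file, nut, plain_pin from where it was at the start of the episode above 0.03 m).
It also fails if it takes over 72 s, if anything falls off the work surface, if the arm or the gripper's body presses on something with over 40 N, if the wrist force passes 120 N, or if a joint passes its speed limit or range.

### The arm

A 6-joint arm with a two-finger parallel gripper is mounted at the origin on the work surface. World frame = base frame: x ahead of the robot, y to its left, z up, the work surface at z = 0. Lengths are in m, angles in degrees, forces in N, time in s.
With the tool pointing down it reaches from about 0.325 to 0.925 m from the base axis. Payload 3.1 kg.
Tool frame: the origin (TCP) lies midway between the tips of the shut fingers; the grasp point (between the pads) lies 19 mm behind it; z points along the fingers, y is the line along which they close (so a half turn about z gives the same grasp; the last joint's range is limited). The gripper opens to 85 mm and grips with 20 to 120 N. Pads are 22 mm wide; open, the fingers measure 114 mm over their backs; the gripper's body (76 mm by 85 mm) begins 54 mm behind the grasp point. The pads swing forward as they close: fully open they stand 13 mm farther back than shut.
Start: joints at [64.274, 12.427, 92.441, -0, 75.132, -6.429], TCP at [0.207, 0.59, 0.231] pointing down, gripper open.
Joint ranges: [-157.48, 157.48], [-44.54, 120.13], [17.64, 146.25], [-64.5, 244.5], [7.68, 150.69], [-147.95, 147.95]. Speed limits (degrees/s): [159.86, 159.86, 180, 180, 180, 180].

### API

Orientations are given as [roll, pitch, yaw] about the fixed x, y, z axes, in that order (R = Rz(yaw) Ry(pitch) Rx(roll)).
In Python, from plant import sensors, read_camera, camera_model, job, trace, landmark_of gives the robot as it stands.
- The arm moves only by the tool arm_command, never from a script. Its argument "series" is a list of rows, each an object of numbers: "x", "y", "z": the shift along the tool's x, y, z each as a share of 20 cm, from -1 to 1; "rx", "ry", "rz": the turn, a rotation vector about the tool's x, y, z each as a share of 0.5 rad, from -1 to 1. In form: [{"x": .., "y": .., "z": .., "rx": .., "ry": .., "rz": ..}, ...]. A call has 1 to 20 rows; each row is the pose to reach, as a shift and turn from the pose commanded when the call began, along the tool's axes at that moment; what a row does not reach only later rows make up. A row lasts 1/10 s, in which the tool goes at most 50 mm and 8.59 degrees, less where a joint would pass 70% of its speed; a pose out of reach is approached as far as the arm can. A call with a number of a shift or a turn outside -1 to 1 is refused whole. A call with a gripper value outside its range is refused whole. "hand" is the gripper's target within -1 to 1 (shut at 1, half-way at 0, fully open at -1), set as the call begins (left out, the last holds). The fingers move at their own pace and stop on an object; the grip force is fixed at half the most. Time passes only in rows, so rows that repeat a pose let the fingers close. It gives the time, the measured TCP pose, the force, the opening and the grip force at its end, in the units of the state.
- sensors.state(): the state, without advancing time (a new reading comes with each control period).
- read_camera(name): name is "scene" or "top" or "wrist"; returns (picture, depth): 480x640x3 uint8, red, green, blue; 480x640 float32, m along the optical axis (not along the pixel's ray), 0 where there is no reading.
- camera_model(name): a dict with "mtx" (3x3 intrinsics, pixels), "k1" (the pictures are not rectified: a ray, as slopes to the right and down, at radius r is drawn at 1 + k1 r^2 times it, then the intrinsics apply), "R" (3x3) and "t" (3): a world point X has camera coordinates R X + t. Camera axes: x right, y down, z forward; pixel columns grow to the right and rows downward; lengths in m; the calibration is good to about 2 mm. A picture is of the moment at which its call begins: read the wrist's pose just before it. camera_model takes no time and is no camera call; for the wrist camera it gives the pose at the moment of the call.
- job.hand_in(): hands the job in; it is judged then, once.
Trained networks look in the newest picture that a camera, given by its name, has taken for a name from the list of things; names that differ only in an ending like _2 or _b are one class to them, and where a whole thing is asked for, a point or a joint stands for the part that bears it (a point fixed in the world has none). Each returns a list of dicts, best first, with "confidence" (0 to 1); they miss things now and then, are a little off and sometimes report something else, mostly with a low value. They report only what shows in the picture. A call takes as long as a camera call. They do not tell look-alikes from the thing itself.
- trace(name, camera): "pixels" (480x640 bool, what is visible of it) and "position" ([row, column] in pixels, amid what is visible of it).
- landmark_of(name, camera): "position" ([row, column] in pixels: a listed point, or the origin of a listed thing).
The state is a dict: "clock": time; "joint_pos": joint angles; "joint_velocities": joint speeds; "tau": joint torques, N m; "tool_pos": TCP position; "ee_rot": TCP orientation; "wrist_force": force on the tool from outside, world axes, zero at the start; "wrist_torque": the same for the moment, N m; "opening": opening from 0.0 (shut) to 1.0 (fully open); "grip_force": force on a finger pad.
Only numpy, scipy, OpenCV 4.12 (cv2) and the standard library are available. Lean on these libraries where they do the work, as an engineer would, in place of code of your own. Each camera call takes 0.05 s, during which the arm holds its last target. There are 200 camera calls.

## Working session

There is one attempt and no reset: what is moved stays moved. The work goes in short steps, Python scripts to look and compute and a tool call to move; the robot and the scene stay as the last step left them, time stands still between calls to the robot, and variables do not carry over. Pictures are saved under pics/ and viewed, at most 10 in all, crops included, and the job is handed in when it is done.

Besides the shell and the picture viewer there is one more tool, called after "Call:" as name([rows], argument=value, ...), one row to a line, values as JSON. arm_command: Moves the arm, as the interface text tells. Its arguments: {"type":"object","properties":{"series":{"type":"array","items":{"type":"object","properties":{"x":{"type":"number"},"y":{"type":"number"},"z":{"type":"number"},"rx":{"type":"number"},"ry":{"type":"number"},"rz":{"type":"number"}}}},"hand":{"type":"number"}},"required":["series"]}

```bash
mkdir -p pics
cat > h.py <<'E'
import numpy as np, cv2
from plant import sensors, read_camera, camera_model, job, trace, landmark_of
from scipy.spatial.transform import Rotation as Ro
def ray(cam,rc,m=None):
    m=m or camera_model(cam); K=np.array(m["mtx"]); 
    d=np.array([(rc[1]-K[0,2])/K[0,0],(rc[0]-K[1,2])/K[1,1]]); u=d.copy()
    for _ in range(10): u=d/(1+m["k1"]*(u@u))
    R=np.array(m["R"]);t=np.array(m["t"]); return -R.T@t, R.T@np.array([u[0],u[1],1])
def at_z(cam,rc,z,m=None):
    o,d=ray(cam,rc,m); return o+d*(z-o[2])/d[2]
def at_d(cam,rc,depth,m=None):
    o,d=ray(cam,rc,m); return o+d*depth
def proj(cam,X,m=None):
    m=m or camera_model(cam);c=np.array(m["R"])@X+np.array(m["t"]);u=c[:2]/c[2];u=u*(1+m["k1"]*(u@u));K=np.array(m["mtx"])
    return K[1,1]*u[1]+K[1,2],K[0,0]*u[0]+K[0,2]
def save(n,img): cv2.imwrite(f"pics/{n}.png",img[:,:,::-1])
E
python3 - <<'E'
from h import *
s=sensors.state();print({k:np.round(v,3) for k,v in s.items()})
a,da=read_camera("scene");b,db=read_camera("top")
save("s1",a);save("t1",b)
np.savez("d1",a=a,da=da,b=b,db=db)
for cam,D in(("scene",da),("top",db)):
  for n in("pin","pin_grip","ring_bar","slot","jaw_end","block","plain_pin"):
    for r in landmark_of(n,cam):
      p=r["position"];i,j=int(p[0]),int(p[1])
      print(cam,n,round(r["confidence"],2),np.round(p,1),np.round(at_d(cam,p,D[i,j]),3) if D[i,j]>0 else None)
E
```

```text
{'clock': np.float64(0.0), 'joint_pos': array([ 6.4274e+01,  1.2479e+01,  9.2529e+01,  1.0000e-03,  7.5130e+01,
       -6.4300e+00]), 'joint_velocities': array([-0.057,  0.02 ,  0.053,  0.011, -0.055, -0.022]), 'tau': array([ 1.0000e-03, -3.9684e+01, -3.0386e+01,  0.0000e+00,  1.0000e-02,
       -0.0000e+00]), 'tool_pos': array([0.206, 0.589, 0.23 ]), 'ee_rot': array([-1.79862e+02, -1.70000e-02,  1.60704e+02]), 'wrist_force': array([-0.207,  0.115,  0.309]), 'wrist_torque': array([-0.   ,  0.067, -0.004]), 'grip_force': np.float64(0.0), 'opening': np.float64(0.998)}
scene pin 0.66 [255.3 214.3] [ 0.39  -0.157  0.024]
scene pin 0.63 [255.6 268.2] [ 0.49  -0.061  0.038]
scene pin 0.62 [277.5 238.4] [ 0.534 -0.168  0.078]
scene pin_grip 0.87 [266.8 235.9] [ 0.526 -0.165  0.104]
scene pin_grip 0.61 [257.7 275.6] [ 0.509 -0.051  0.039]
scene pin_grip 0.53 [244.5 220. ] [ 0.381 -0.133  0.04 ]
scene pin_grip 0.42 [194.1 366.1] [0.551 0.209 0.129]
scene ring_bar 0.7 [294.5 240.9] [ 0.592 -0.196  0.096]
scene ring_bar 0.7 [282.5 206.4] [ 0.503 -0.231  0.081]
scene ring_bar 0.62 [234.9 205.6] 
[... 500 characters left out ...]
4]
top pin_grip 0.56 [321.5 368.6] [ 0.384 -0.132  0.047]
top pin_grip 0.55 [279.4 340. ] [ 0.507 -0.049  0.04 ]
top pin_grip 0.52 [272.2 380.8] [ 0.527 -0.163  0.1  ]
top pin_grip 0.25 [277.6 387.1] [ 0.511 -0.184  0.075]
top ring_bar 0.63 [250.4 392.4] [ 0.588 -0.197  0.099]
top ring_bar 0.6 [347.  368.6] [ 0.306 -0.135  0.   ]
top ring_bar 0.52 [284.2 317.7] [ 0.493  0.016 -0.003]
top slot 0.91 [273.5 240.1] [0.524 0.233 0.12 ]
top slot 0.84 [161.4 362.9] [ 0.839 -0.113  0.126]
top jaw_end 0.98 [258.7 246. ] [0.57  0.23  0.007]
top jaw_end 0.74 [152.4 364.9] [ 0.894 -0.13  -0.008]
top jaw_end 0.42 [253.7 459.8] [ 0.583 -0.411  0.006]
top plain_pin 0.59 [281.5 404. ] [ 0.5   -0.23   0.085]
```

View pics/s1.png

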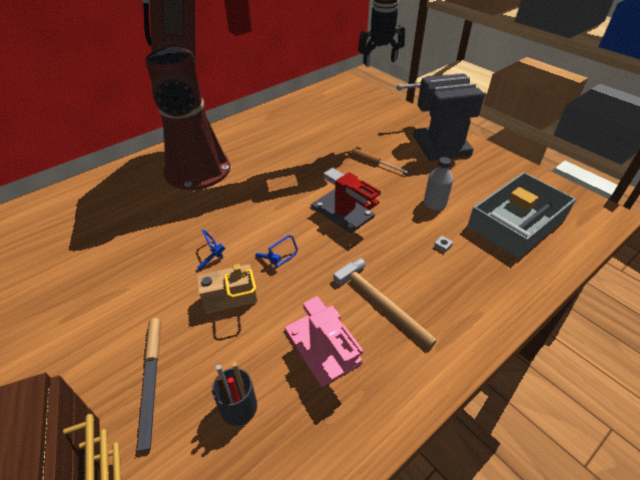

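View pics/t1.png

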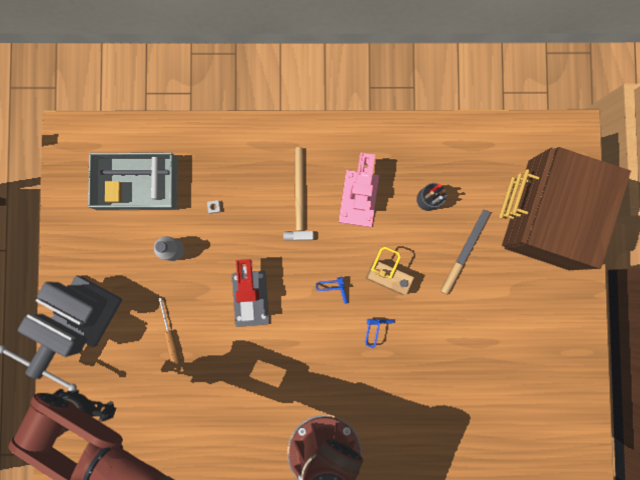

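Candidates: the yellow-ring pin stands in the wooden block at scene (267,236) / top (272,381). The blue look-alikes are at scene (245,215) and (258,275). The red hitch is at scene (190,366), top (273,240), and the pink look-alike is at scene (340,325). I choose the yellow-ring pin and the red hitch. I'll fly over the red hitch first, on the way to the pin, and measure from the wrist.

```bash
cat >> h.py <<'E'
def plan(pos,rpy,s=None):
    "shares from present pose towards target"
    s=s or sensors.state(); R0=Ro.from_euler("xyz",s["ee_rot"],degrees=True); R1=Ro.from_euler("xyz",rpy,degrees=True)
    p=R0.inv().apply(np.array(pos)-s["tool_pos"])/0.2; w=(R0.inv()*R1).as_rotvec()/0.5
    f=max(1,abs(p).max(),abs(w).max()); print("factor",round(f,2),"full xyz",np.round(p,4),"rot",np.round(w,4))
E
python3 - <<'E'
from h import *
plan([.50,.232,.36],[180,0,90])
d=np.load("d1.npz");a=d["a"]
c=cv2.resize(a[215:325,185:325],None,fx=4,fy=4,interpolation=cv2.INTER_CUBIC);e=cv2.resize(a[160:235,300:395],None,fx=4,fy=4,interpolation=cv2.INTER_CUBIC)
e=cv2.copyMakeBorder(e,0,max(0,c.shape[0]-e.shape[0]),0,0,cv2.BORDER_CONSTANT);o=np.hstack([c[:,:420],e]);print(o.shape);save("crop1",o)
E
```

```text
factor 2.47 full xyz [-1.9763 -1.2041 -0.6434] rot [ 0.    -0.     2.468]
(440, 800, 3)
```

View pics/crop1.png

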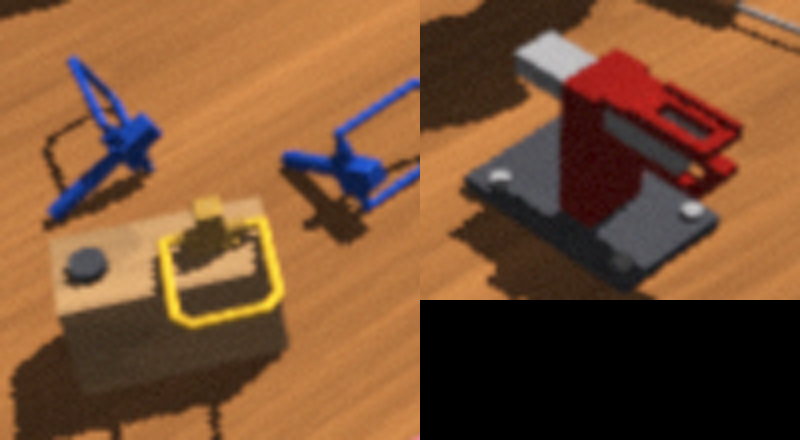

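The crop shows the brass head with the yellow ring in the block (crop 210,225) and the red jaws on the dark plate (crop 690,110). The choice is confirmed, and the bar's front end shows between the jaws.

Call:
arm_command([
  {"x": -0.5,"y": -0.4,"z": -0.64,"rz": 0.3},
  {"x": -0.9,"y": -0.6,"z": -0.64,"rz": 0.6},
  {"x": -1,"y": -0.6,"z": -0.64,"rz": 1},
  {"x": -1,"y": -0.6,"z": -0.64,"rz": 1},
  {"x": -1,"y": -0.6,"z": -0.64,"rz": 1},
  {"x": -1,"y": -0.6,"z": -0.64,"rz": 1},
], hand=-1)

```text
invalid input
```

```bash
python3 -c "
from h import *
plan([.48,.232,.36],[180,0,90])"
```

```text
factor 2.47 full xyz [-1.882  -1.2372 -0.6434] rot [ 0.    -0.     2.468]
```

Call:
arm_command([
  {"x": -0.25,"y": -0.15,"z": -0.2,"rx": 0,"ry": 0,"rz": 0.3},
  {"x": -0.5,"y": -0.3,"z": -0.4,"rx": 0,"ry": 0,"rz": 0.6},
  {"x": -0.75,"y": -0.45,"z": -0.6,"rx": 0,"ry": 0,"rz": 0.9},
  {"x": -0.98,"y": -0.6,"z": -0.64,"rx": 0,"ry": 0,"rz": 0.98},
  {"x": -0.98,"y": -0.6,"z": -0.64,"rx": 0,"ry": 0,"rz": 0.98},
  {"x": -0.98,"y": -0.6,"z": -0.64,"rx": 0,"ry": 0,"rz": 0.98},
], hand=-1)

```text
clock: 1.4
tool_pos: [0.355, 0.4097, 0.3627]
ee_rot: [179.7, 0.1, 132.4]
wrist_force: [-0.1, 0.7, 0.2]
opening: 1.002
grip_force: 0.0
```

```bash
python3 -c "
from h import *
plan([.48,.232,.36],[180,0,90])"
```

```text
factor 1.48 full xyz [-1.0775 -0.1373  0.0146] rot [ 1.1500e-02 -4.0000e-04  1.4798e+00]
```

Call:
arm_command([
  {"x": -0.25,"y": -0.03,"z": 0,"rx": 0,"ry": 0,"rz": 0.3},
  {"x": -0.5,"y": -0.07,"z": 0,"rx": 0,"ry": 0,"rz": 0.6},
  {"x": -0.75,"y": -0.1,"z": 0,"rx": 0,"ry": 0,"rz": 0.9},
  {"x": -1,"y": -0.14,"z": 0,"rx": 0,"ry": 0,"rz": 1},
  {"x": -1,"y": -0.14,"z": 0,"rx": 0,"ry": 0,"rz": 1},
])

```text
clock: 1.9
tool_pos: [0.4691, 0.2416, 0.3587]
ee_rot: [-180.0, 0.1, 103.6]
wrist_force: [0.2, 0.7, -0.7]
opening: 0.997
grip_force: 0.0
```

Call:
arm_command([
  {"x": -0.07,"y": 0,"z": 0,"rx": 0,"ry": 0,"rz": 0.24},
  {"x": -0.07,"y": 0,"z": 0,"rx": 0,"ry": 0,"rz": 0.48},
  {"x": -0.07,"y": 0,"z": 0,"rx": 0,"ry": 0,"rz": 0.48},
  {"x": -0.07,"y": 0,"z": 0,"rx": 0,"ry": 0,"rz": 0.48},
])

```text
clock: 2.3
tool_pos: [0.4696, 0.233, 0.359]
ee_rot: [-180.0, -0.0, 90.4]
wrist_force: [-0.1, -0.2, 0.1]
opening: 1.005
grip_force: 0.0
```

Run:
```python
from h import *
s=sensors.state();m=camera_model("wrist");print(s["tool_pos"],s["ee_rot"],"cam",-np.array(m["R"]).T@m["t"],np.array(m["R"])[2])
a,D=read_camera("wrist");save("w1",a);np.savez("dw1",a=a,D=D,**{k:np.array(v) for k,v in m.items()})
for n in("slot","jaw_end","hitch"):
    for r in landmark_of(n,"wrist"):
      p=r["position"];print(n,round(r["confidence"],2),np.round(p,1),np.round(at_z("wrist",p,0 if n=="hitch" else .125,m),4))
```

```text
[0.46959242 0.23303791 0.3589856 ] [-1.79959183e+02 -2.12789846e-02  9.04435436e+01] cam [0.46930266 0.30191245 0.50133832] [ 9.59083939e-04 -2.68305800e-01 -9.63333316e-01]
slot 0.77 [214.9 397.1] [0.5311 0.2243 0.125 ]
jaw_end 0.61 [212.3 434.3] [0.5648 0.227  0.125 ]
jaw_end 0.49 [214.7 397.7] [0.5316 0.2245 0.125 ]
hitch 0.79 [188.1 383.4] [0.5337 0.2308 0.    ]
```

View pics/w1.png

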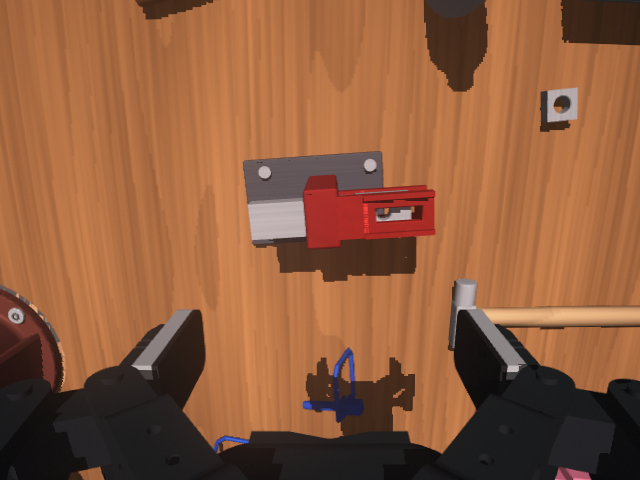

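The wrist picture shows the red jaws with the slot about (213,398), the steel bar in it, and its hole apparently near (212,383). I'll zoom in on that.

Run:
```python
from h import *
d=np.load("dw1.npz");a=d["a"];m={k:d[k] for k in("mtx","k1","R","t")}
save("cropw1",cv2.resize(a[180:245,355:440],None,fx=9,fy=9,interpolation=cv2.INTER_CUBIC))
D=d["D"];print("depth jaw",D[190:236:6,428], "depth->z",[round(at_d("wrist",(r,c),D[r,c],m)[2],4) for r,c in((212,428),(196,400),(230,400),(212,405))])
h=cv2.cvtColor(a,cv2.COLOR_RGB2HSV)
red=((h[...,0]<6)|(h[...,0]>174))&(h[...,1]>150)&(h[...,2]>60)
red=red.astype(np.uint8); red[:,:290]=0;red[:,450:]=0;red[:170]=0;red[250:]=0
cs,hi=cv2.findContours(red,cv2.RETR_CCOMP,cv2.CHAIN_APPROX_NONE)
for c,k in zip(cs,hi[0]):
  if cv2.contourArea(c)>60:
    pts=np.array([at_z("wrist",(p[0][1],p[0][0]),.125,m)[:2] for p in c],np.float32)
    print("hole" if k[3]>=0 else "outer",cv2.contourArea(c),cv2.boundingRect(c),cv2.minAreaRect(pts))
# plate yaw
g=((h[...,1]<60)&(h[...,2]<130)&(h[...,2]>50)).astype(np.uint8);g[:,:235]=0;g[:,390:]=0;g[:145]=0;g[182:]=0
ys=[];
for c in range(255,375,5):
  r=np.nonzero(g[:,c])[0]
  if len(r): ys.append(at_z("wrist",(r[0],c),.012,m)[:2])
ys=np.array(ys);print("plate edge yaw",np.degrees(np.polyfit(ys[:,0],ys[:,1],1)[0]),ys[[0,-1]])
```

```text
depth jaw [0.378135   0.37475893 0.         0.38011375 0.38165525 0.38522267
 0.38620785 0.38464373] depth->z [np.float64(0.1259), np.float64(0.1281), np.float64(0.1247), np.float64(0.1147)]
outer 6984.0 (303, 175, 132, 74) ((0.5054025053977966, 0.22913888096809387), (0.11758387088775635, 0.0670224279165268), 4.110023021697998)
hole 556.0 (374, 205, 42, 18) ((0.528678834438324, 0.22543057799339294), (0.03728612884879112, 0.014185113832354546), 4.112045764923096)
hole 141.5 (354, 189, 56, 7) ((0.5160639882087708, 0.24550925195217133), (0.049201369285583496, 0.0032809902913868427), 4.42227029800415)
plate edge yaw 4.309219592353526 [[0.38459074 0.26369329]
 [0.51536292 0.2734818 ]]
```

View pics/cropw1.png

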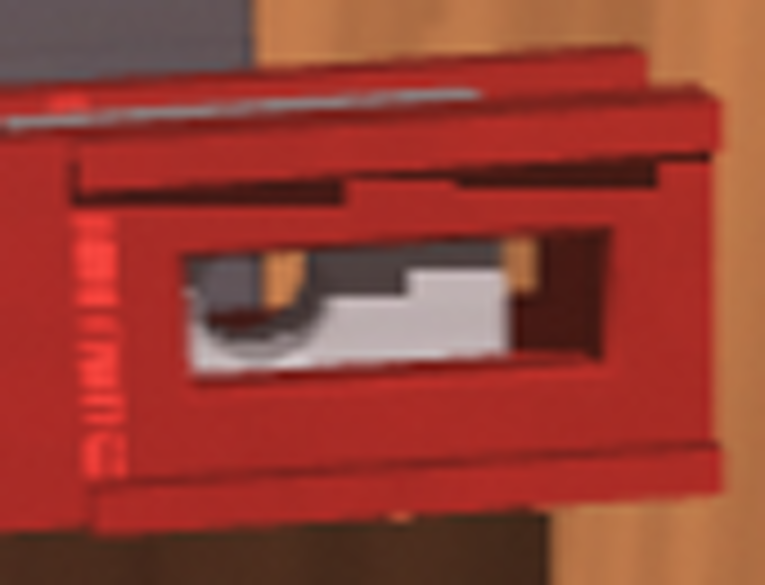

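The crop shows the slot at crop columns 185–608. The bar's front end is at crop column ~510 and the hole's arc at about 195–322, bottom ~358. I can compute the hole position from both.

Run:
```python
from h import *
d=np.load("dw1.npz");m={k:d[k] for k in("mtx","k1","R","t")}
f=lambda x,y,z:at_z("wrist",(180+(y+.5)/9-.5,355+(x+.5)/9-.5),z,m)
yaw=np.radians(4.2);ex=np.array([np.cos(yaw),np.sin(yaw)]);ey=np.array([-ex[1],ex[0]])
P={"slotTL":(183,255,.125),"slotBL":(190,380,.125),"slotTR":(610,230,.125),"slotBR":(603,358,.125),"jawR":(712,300,.125),"jawBR":(722,490,.129),"jawTR":(718,100,.129),
"barfront":(510,310,.1155),"holeR":(322,300,.1155),"holeB":(260,358,.1155),"holeL":(195,310,.1155)}
Q={}
for k,v in P.items():
  p=f(*v)[:2];Q[k]=np.array([p@ex,p@ey]);print(k,np.round(p,4),np.round(Q[k],4))
```

```text
slotTL [0.5107 0.2306] [0.5262 0.1926]
slotBL [0.5119 0.2178] [0.5264 0.1797]
slotTR [0.5534 0.2335] [0.5691 0.1924]
slotBR [0.5536 0.2204] [0.5682 0.1793]
jawR [0.5642 0.2265] [0.5793 0.1846]
jawBR [0.5656 0.2078] [0.5793 0.1658]
jawTR [0.5624 0.2473] [0.579  0.2054]
barfront [0.5457 0.2233] [0.5606 0.1828]
holeR [0.5262 0.2242] [0.5413 0.1851]
holeB [0.5201 0.2181] [0.5347 0.1794]
holeL [0.5132 0.2231] [0.5281 0.1849]
```

The slot's middle is at about (0.532,0.226) with yaw 4.2°. The hole lies about 12 mm behind it, at world (0.520,0.225). Now on to the ring pin.

```bash
python3 -c "
from h import *
plan([.526,-.164,.30],[180,0,63])"
```

```text
factor 1.99 full xyz [-1.9857  0.2689  0.2959] rot [-4.000e-04 -1.000e-04  9.548e-01]
```

Call:
arm_command([
  {"x": -0.25,"y": 0.03,"z": 0,"rx": 0,"ry": 0,"rz": 0.2},
  {"x": -0.5,"y": 0.06,"z": 0,"rx": 0,"ry": 0,"rz": 0.4},
  {"x": -0.75,"y": 0.1,"z": 0,"rx": 0,"ry": 0,"rz": 0.6},
  {"x": -1,"y": 0.13,"z": 0,"rx": 0,"ry": 0,"rz": 0.8},
  {"x": -1,"y": 0.13,"z": 0,"rx": 0,"ry": 0,"rz": 0.95},
])

```text
clock: 3.0
tool_pos: [0.4974, 0.0272, 0.3593]
ee_rot: [179.9, 0.1, 62.5]
wrist_force: [-0.6, 0.9, 0.3]
opening: 1.0
grip_force: 0.0
```

```bash
python3 -c "
from h import *
plan([.526,-.164,.30],[180,0,63])"
```

```text
factor 1 full xyz [-0.7808  0.5683  0.2992] rot [ 0.0032  0.0047 -0.0184]
```

Call:
arm_command([
  {"x": -0.2,"y": 0.14,"z": 0.1,"rx": 0,"ry": 0,"rz": 0},
  {"x": -0.4,"y": 0.28,"z": 0.2,"rx": 0,"ry": 0,"rz": 0},
  {"x": -0.6,"y": 0.42,"z": 0.3,"rx": 0,"ry": 0,"rz": 0},
  {"x": -0.78,"y": 0.57,"z": 0.3,"rx": 0,"ry": 0,"rz": -0.02},
  {"x": -0.78,"y": 0.57,"z": 0.3,"rx": 0,"ry": 0,"rz": -0.02},
  {"x": -0.78,"y": 0.57,"z": 0.3,"rx": 0,"ry": 0,"rz": -0.02},
])

```text
clock: 3.6
tool_pos: [0.5277, -0.1594, 0.2989]
ee_rot: [-179.9, -0.0, 63.5]
wrist_force: [-0.6, 0.5, 0.3]
opening: 1.0
grip_force: 0.0
```

Run:
```python
from h import *
s=sensors.state();m=camera_model("wrist");print(s["tool_pos"],s["ee_rot"])
a,D=read_camera("wrist");save("w2",a);np.savez("dw2",a=a,D=D,**{k:np.array(v) for k,v in m.items()})
for n,z in(("pin_grip",.097),("ring_bar",.0965),("pin",.075)):
    for r in landmark_of(n,"wrist"):
      p=r["position"];i,j=map(int,p);print(n,round(r["confidence"],2),np.round(p,1),np.round(at_z("wrist",p,z,m),4),np.round(at_d("wrist",p,D[i,j],m),4))
# brass grip top by depth
H,W=D.shape
h=cv2.cvtColor(a,cv2.COLOR_RGB2HSV)
P=np.array([[at_d("wrist",(r,c),D[r,c],m) for c in range(230,420,2)] for r in range(120,380,2)])
top=(P[...,2]>.1)&(P[...,2]<.112)
hh=h[120:380:2,230:420:2]
yl=(abs(hh[...,0].astype(int)-26)<5)&(hh[...,1]>180)&(hh[...,2]>120)&(P[...,2]>.07)
print("yellow pts",yl.sum(),"z pct",np.percentile(P[yl][:,2],[1,20,50,80,95,99]))
# block top plane rect
b=(abs(P[...,2]-.075)<.004);print("block",b.sum(),cv2.minAreaRect(P[b][:,:2].astype(np.float32)))
```

```text
[ 0.52768274 -0.15943318  0.29890061] [-1.79939870e+02 -2.20567510e-02  6.34747737e+01]
pin_grip 0.88 [102.5 255.3] [ 0.5145 -0.0561  0.097 ] [ 0.5078 -0.0497  0.044 ]
pin_grip 0.85 [218.6 329.4] [ 0.5248 -0.1644  0.097 ] [ 0.5257 -0.1626  0.106 ]
pin_grip 0.66 [243.9 192.8] [ 0.4114 -0.1321  0.097 ] [ 0.3878 -0.1376  0.0417]
ring_bar 0.88 [216.8 416.9] [ 0.5905 -0.1956  0.0965] [ 0.5906 -0.196   0.095 ]
ring_bar 0.78 [ 43.4 201.1] [0.4985 0.0005 0.0965] [0.4878 0.0181 0.0346]
ring_bar 0.6 [268.7 133.9] [ 0.353  -0.1281  0.0965] [ 0.3151 -0.1337  0.0329]
pin 0.88 [256.3 199.9] [ 0.4017 -0.1472  0.075 ] [ 0.3875 -0.1517  0.042 ]
pin 0.73 [115.7 242.6] [ 0.4972 -0.0579  0.075 ] [ 0.492  -0.0545  0.044 ]
pin 0.62 [216.  328.2] [ 0.5227 -0.1661  0.075 ] [ 0.5258 -0.1602  0.1064]
pin 0.42 [225.9 332.5] [ 0.5221 -0.1758  0.075 ] [ 0.5252 -0.1692  0.1059]Traceback (most recent call last):
  File "<stdin>", line 14, in <module>
    return _quantile_unchecked(
        a, q, axis, out, overwrite_input, method, keepdims, weights)
    return _ureduce(a,
                    func=_quantile_ureduce_func,
    ...<5 lines>...
                    overwrite_input=overwrite_input,
                    method=method)
    r = func(a, **kwargs)
    result = _quantile(arr,
                       quantiles=q,
    ...<2 lines>...
                       out=out,
                       weights=wgt)
    slices_having_nans = np.isnan(arr[-1, ...])
                                  ~~~^^^^^^^^^
IndexError: index -1 is out of bounds for axis 0 with size 0
```

View pics/w2.png

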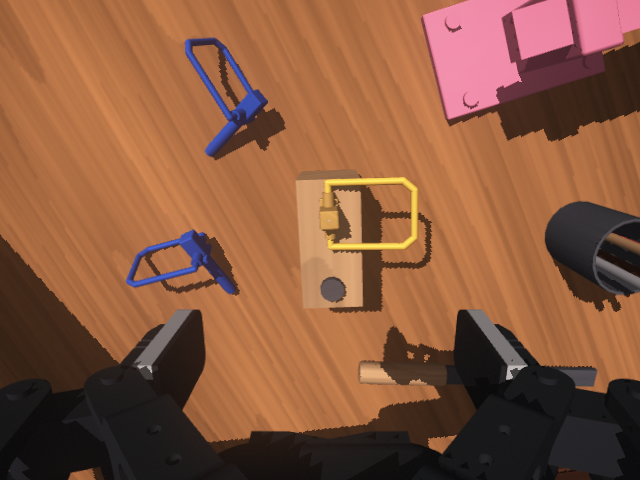

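The yellow-ring pin's grip top is at about (214,329), the ring bar at (217,416), and the plain dark pin at (289,333). Next I'll refine the centre and yaw numerically.

Run:
```python
from h import *
d=np.load("dw2.npz");a=d["a"];D=d["D"];m={k:d[k] for k in("mtx","k1","R","t")}
h=cv2.cvtColor(a,cv2.COLOR_RGB2HSV).astype(int)
print("hsv bar",h[215,412:419].tolist(),"grip",h[214,324:336:3].tolist(),"wood",h[270,320].tolist())
y=(abs(h[...,0]-25)<5)&(h[...,1]>150)&(h[...,2]>170)
y[:,:310]=0;y[:,425:]=0;y[:170]=0;y[260:]=0
# bar line: cols>405
r,c=np.nonzero(y&(np.arange(640)>408)[None]);k=(r>195)&(r<238)
print("yellow",y.sum(),k.sum())
Q=np.array([at_z("wrist",(i,j),.0965,m)[:2] for i,j in zip(r[k],c[k])]);ctr=Q.mean(0);u,s,v=np.linalg.svd(Q-ctr);print("bar centre",ctr,"dir",np.degrees(np.arctan2(v[0,1],v[0,0]))%180-90)
def wire(lo,hi):
  r,c=np.nonzero(y);k=(r>lo)&(r<hi)&(c>345)&(c<400)
  Q=np.array([at_z("wrist",(i,j),.09,m)[:2] for i,j in zip(r[k],c[k])]);ctr=Q.mean(0);v=np.linalg.svd(Q-ctr)[2][0];print("wire",ctr,np.degrees(np.arctan(v[1]/v[0])));return ctr
w=(wire(175,192)+wire(238,252))/2;print("mid",w)
t=[(r,c) for r in range(195,245) for c in range(312,346) if D[r,c]>0 and abs(at_d("wrist",(r,c),D[r,c],m)[2]-.106)<.004]
t=np.array(t);print(len(t),t.min(0),t.max(0));Q=np.array([at_z("wrist",p,.106,m)[:2] for p in t],np.float32);print(np.median(Q,0),cv2.minAreaRect(Q))
c=cv2.resize(a[170:260,300:425],None,fx=6,fy=6,interpolation=cv2.INTER_CUBIC);save("cropw2",c)
```

```text
hsv bar [[22, 170, 241], [23, 165, 247], [23, 165, 248], [22, 168, 245], [21, 174, 234], [19, 182, 184], [15, 176, 107]] grip [[18, 150, 222], [17, 150, 222], [18, 150, 226], [18, 150, 224]] wood [13, 122, 196]
yellow 1004 194
bar centre [ 0.58833525 -0.19399498] dir -24.474850379259394
wire [ 0.5704334  -0.15263968] -24.9519976964693
wire [ 0.54658316 -0.20348942] -24.77878659868586
mid [ 0.55850828 -0.17806455]
379 [210 320] [229 339]
[ 0.52524513 -0.16348973] ((0.5253682732582092, -0.16337552666664124), (0.015704534947872162, 0.015433534979820251), 63.449031829833984)
```

View pics/cropw2.png

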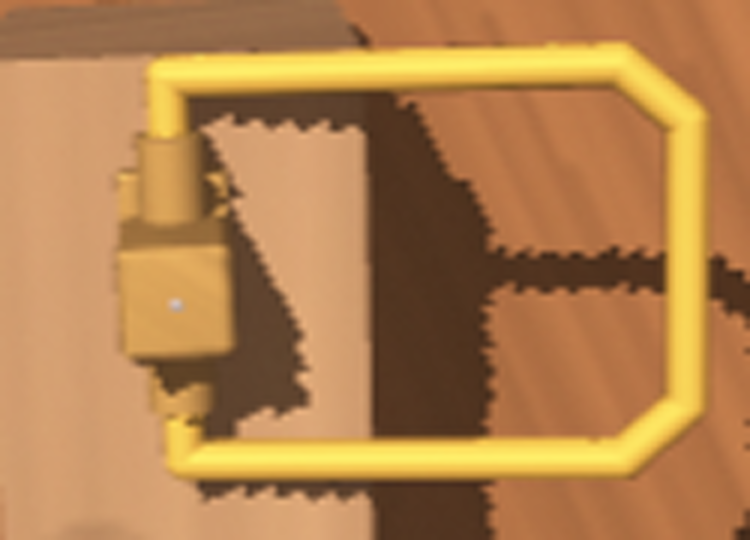

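The grip centre is (0.5254,-0.1634), pin yaw −24.8°, shoulder z ≈ 0.075. Descending to take it by its x faces.

```bash
python3 -c "
from h import *
plan([.5254,-.1634,.079],[180,0,65.2])"
```

```text
factor 1.1 full xyz [-0.0347  0.0026  1.1042] rot [ 0.0012 -0.0009 -0.0521]
```

Call:
arm_command([
  {"x": -0.035,"y": 0,"z": 0.2,"rx": 0,"ry": 0,"rz": -0.05},
  {"x": -0.035,"y": 0,"z": 0.4,"rx": 0,"ry": 0,"rz": -0.05},
  {"x": -0.035,"y": 0,"z": 0.6,"rx": 0,"ry": 0,"rz": -0.05},
  {"x": -0.035,"y": 0,"z": 0.8,"rx": 0,"ry": 0,"rz": -0.05},
  {"x": -0.035,"y": 0,"z": 0.8,"rx": 0,"ry": 0,"rz": -0.05},
  {"x": -0.035,"y": 0,"z": 0.8,"rx": 0,"ry": 0,"rz": -0.05},
])

```text
clock: 4.4
tool_pos: [0.5246, -0.1636, 0.1397]
ee_rot: [-180.0, -0.0, 65.1]
wrist_force: [1.1, -1.3, 1.0]
opening: 0.998
grip_force: 0.0
```

```bash
python3 -c "
from h import *
plan([.5254,-.1634,.079],[180,0,65.2])"
```

```text
factor 1 full xyz [0.0027 0.0037 0.3033] rot [-0.0017 -0.0002 -0.0028]
```

Call:
arm_command([
  {"x": 0,"y": 0.003,"z": 0.12,"rx": 0,"ry": 0,"rz": 0},
  {"x": 0,"y": 0.003,"z": 0.22,"rx": 0,"ry": 0,"rz": 0},
  {"x": 0,"y": 0.003,"z": 0.3,"rx": 0,"ry": 0,"rz": 0},
  {"x": 0,"y": 0.003,"z": 0.3,"rx": 0,"ry": 0,"rz": 0},
  {"x": 0,"y": 0.003,"z": 0.3,"rx": 0,"ry": 0,"rz": 0},
])

```text
clock: 4.9
tool_pos: [0.5272, -0.1656, 0.0821]
ee_rot: [179.7, -0.0, 65.0]
wrist_force: [-0.3, -0.7, 0.8]
opening: 1.005
grip_force: 0.0
```

Call:
arm_command([
  {"x": 0,"y": 0,"z": 0,"rx": 0,"ry": 0,"rz": 0},
  {"x": 0,"y": 0,"z": 0,"rx": 0,"ry": 0,"rz": 0},
  {"x": 0,"y": 0,"z": 0,"rx": 0,"ry": 0,"rz": 0},
  {"x": 0,"y": 0,"z": 0,"rx": 0,"ry": 0,"rz": 0},
  {"x": 0,"y": 0,"z": 0,"rx": 0,"ry": 0,"rz": 0},
  {"x": 0,"y": 0,"z": 0,"rx": 0,"ry": 0,"rz": 0},
  {"x": 0,"y": 0,"z": 0,"rx": 0,"ry": 0,"rz": 0},
  {"x": 0,"y": 0,"z": 0,"rx": 0,"ry": 0,"rz": 0},
], hand=1)

```text
clock: 5.7
tool_pos: [0.5253, -0.1651, 0.0797]
ee_rot: [180.0, 0.0, 65.0]
wrist_force: [-1.4, -0.2, 4.0]
opening: 0.172
grip_force: 59.1
```

Gripped at 59 N. Lifting straight out.

Call:
arm_command([
  {"x": 0,"y": 0,"z": -0.1,"rx": 0,"ry": 0,"rz": 0},
  {"x": 0,"y": 0,"z": -0.2,"rx": 0,"ry": 0,"rz": 0},
  {"x": 0,"y": 0,"z": -0.35,"rx": 0,"ry": 0,"rz": 0},
  {"x": 0,"y": 0,"z": -0.5,"rx": 0,"ry": 0,"rz": 0},
  {"x": 0,"y": 0,"z": -0.65,"rx": 0,"ry": 0,"rz": 0},
  {"x": 0,"y": 0,"z": -0.8,"rx": 0,"ry": 0,"rz": 0},
  {"x": 0,"y": 0,"z": -0.8,"rx": 0,"ry": 0,"rz": 0},
])

```text
clock: 6.4
tool_pos: [0.5277, -0.1662, 0.2437]
ee_rot: [179.5, -0.0, 65.0]
wrist_force: [0.9, -0.3, -1.1]
opening: 0.171
grip_force: 59.6
```

```bash
python3 -c "
from h import *
plan([.5201,.2247,.23],[180,0,94.2])"
```

```text
factor 1.76 full xyz [ 1.7554 -0.8604  0.0609] rot [ 0.0173  0.0045 -1.0186]
```

Call:
arm_command([
  {"x": 0.2,"y": -0.1,"z": 0.01,"rx": 0,"ry": 0,"rz": -0.12},
  {"x": 0.4,"y": -0.2,"z": 0.02,"rx": 0,"ry": 0,"rz": -0.24},
  {"x": 0.6,"y": -0.3,"z": 0.03,"rx": 0,"ry": 0,"rz": -0.36},
  {"x": 0.8,"y": -0.4,"z": 0.03,"rx": 0,"ry": 0,"rz": -0.5},
  {"x": 1,"y": -0.49,"z": 0.03,"rx": 0,"ry": 0,"rz": -0.6},
  {"x": 1,"y": -0.49,"z": 0.03,"rx": 0,"ry": 0,"rz": -0.6},
])

```text
clock: 7.0
tool_pos: [0.5187, 0.0627, 0.2304]
ee_rot: [-179.7, -0.1, 82.6]
wrist_force: [1.0, 0.2, -2.0]
opening: 0.175
grip_force: 59.5
```

```bash
python3 -c "
from h import *
plan([.5201,.2247,.23],[180,0,94.2])"
```

```text
factor 1 full xyz [ 0.8043 -0.0975  0.0044] rot [-0.009  -0.0057 -0.4054]
```

Call:
arm_command([
  {"x": 0.2,"y": -0.025,"z": 0,"rx": 0,"ry": 0,"rz": -0.1},
  {"x": 0.4,"y": -0.05,"z": 0,"rx": 0,"ry": 0,"rz": -0.2},
  {"x": 0.55,"y": -0.07,"z": 0,"rx": 0,"ry": 0,"rz": -0.3},
  {"x": 0.7,"y": -0.085,"z": 0,"rx": 0,"ry": 0,"rz": -0.4},
  {"x": 0.8,"y": -0.098,"z": 0,"rx": 0,"ry": 0,"rz": -0.4},
  {"x": 0.8,"y": -0.098,"z": 0,"rx": 0,"ry": 0,"rz": -0.4},
  {"x": 0.8,"y": -0.098,"z": 0,"rx": 0,"ry": 0,"rz": -0.4},
  {"x": 0.8,"y": -0.098,"z": 0,"rx": 0,"ry": 0,"rz": -0.4},
])

```text
clock: 7.8
tool_pos: [0.5226, 0.2175, 0.232]
ee_rot: [-179.9, 0.1, 93.6]
wrist_force: [0.5, -0.4, -2.1]
opening: 0.178
grip_force: 59.4
```

Run:
```python
from h import *
plan([.5201,.2247,.20],[180,0,94.2])
s=sensors.state();m=camera_model("wrist");print(s["tool_pos"],s["ee_rot"],s["joint_velocities"])
a,D=read_camera("wrist");save("w3",a);np.savez("dw3",a=a,D=D,**{k:np.array(v) for k,v in m.items()})
for r in landmark_of("pin_tip","wrist"): print("tip",r["confidence"],np.round(r["position"],1),at_z("wrist",r["position"],s["tool_pos"][2]-.058,m))
```

```text
factor 1 full xyz [ 0.037  -0.0099  0.1599] rot [-0.0041  0.0024 -0.021 ]
[0.52260131 0.21747187 0.23199465] [-1.79884215e+02  6.88194969e-02  9.35989632e+01] [-0.33364082 -0.36507049 -0.33587293  0.23508162  0.04914742  0.18536141]
tip 0.69 [268.  331.3] [0.52366161 0.21778784 0.17399465]
```

View pics/w3.png

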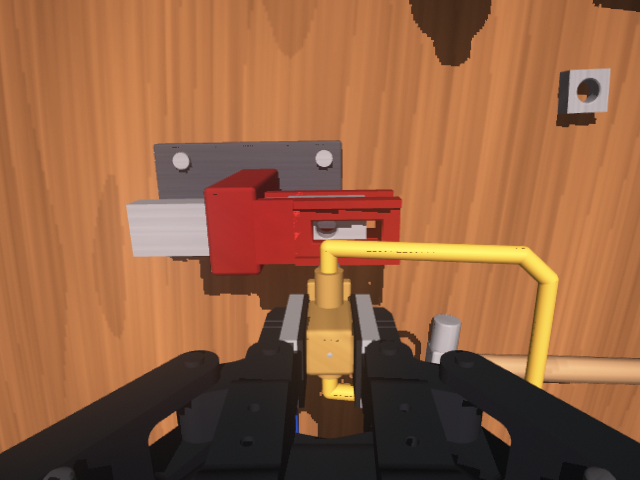

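The pin is held with its ring pointing along +x. The slot is at (232,345) with the bar hole near (228,326), and the head at (330–375,330). I'll compute pin-to-slot offsets from this same picture.

Run:
```python
from h import *
d=np.load("dw3.npz");a=d["a"];D=d["D"];m={k:d[k] for k in("mtx","k1","R","t")}
tcp=np.array([.5226,.2175,.2320])
P=np.array([[at_d("wrist",(r,c),D[r,c],m) for c in range(300,362)] for r in range(290,385)])
z=P[...,2];print("z col",[(290+i,round(z[i,30],4)) for i in range(10,95,6)])
zt=np.median(z[50:70,25:35]);print("top z",zt)
k=abs(z-zt)<.003;Q=np.array([at_z("wrist",(290+i,300+j),zt,m)[:2] for i,j in zip(*np.nonzero(k))],np.float32)
print(k.sum(),cv2.minAreaRect(Q))
i,j=np.nonzero(k);print("rows",290+i.min(),290+i.max(),"cols",300+j.min(),300+j.max())
h=cv2.cvtColor(a,cv2.COLOR_RGB2HSV)
o=np.hstack([cv2.resize(a[180:275,250:410],None,fx=5,fy=5,interpolation=cv2.INTER_CUBIC)]);o2=cv2.resize(a[290:400,290:370],None,fx=1,fy=1);save("cropw3",o)
```

```text
z col [(300, np.float64(0.2402)), (306, np.float64(0.2406)), (312, np.float64(0.2447)), (318, np.float64(0.2485)), (324, np.float64(0.2537)), (330, np.float64(0.2573)), (336, np.float64(0.2582)), (342, np.float64(0.2584)), (348, np.float64(0.2583)), (354, np.float64(0.2589)), (360, np.float64(0.2584)), (366, np.float64(0.2575)), (372, np.float64(0.2578)), (378, np.float64(0.2417)), (384, np.float64(0.2404))]
top z 0.2579267218622278
2480 ((0.5230656862258911, 0.21964886784553528), (0.018441908061504364, 0.022865472361445427), 3.623966932296753)
rows 317 383 cols 300 361
```

View pics/cropw3.png

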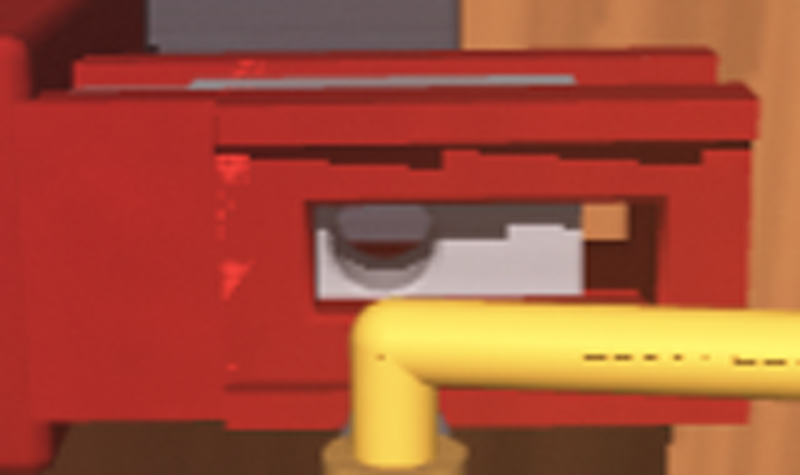

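Run:
```python
from h import *
d=np.load("dw3.npz");m={k:d[k] for k in("mtx","k1","R","t")}
f=lambda x,y,z:at_z("wrist",(180+(y+.5)/5-.5,250+(x+.5)/5-.5),z,m)
yaw=np.radians(4.2);B=np.array([[np.cos(yaw),np.sin(yaw)],[-np.sin(yaw),np.cos(yaw)]])
P={"slotTL":(308,202,.125),"slotBL":(316,302,.125),"slotTR":(665,198,.125),"slotBR":(655,298,.125),"jawRT":(750,170,.125),"jawBR":(748,420,.129),"jawTR":(757,97,.129),"jawTRb":(748,140,.125),
"barfront":(582,260,.1155),"holeR":(437,240,.1155),"holeB":(385,290,.1155),"holeL":(328,240,.1155)}
for k,v in P.items(): print(k,np.round(B@f(*v)[:2],4))
t=B@np.array([.5226,.2175]);print("tcp",t)
for n,rc in(("gripfront",(329,330)),("gripback",(375,330))): print(n,np.round(B@at_z("wrist",rc,.258,m)[:2],4))
for n,rc in(("gripL",(350,306)),("gripR",(350,354))): print(n,np.round(B@at_z("wrist",rc,.258,m)[:2],4))
```

```text
slotTL [0.5264 0.1926]
slotBL [0.5271 0.1801]
slotTR [0.5693 0.1926]
slotBR [0.5684 0.1802]
jawRT [0.5795 0.196 ]
jawBR [0.5796 0.1658]
jawTR [0.5793 0.2055]
jawTRb [0.5791 0.1996]
barfront [0.5602 0.1827]
holeR [0.542  0.1855]
holeB [0.5354 0.179 ]
holeL [0.5283 0.1856]
tcp [0.53712585 0.17864162]
gripfront [0.5377 0.1882]
gripback [0.5375 0.1723]
gripL [0.5302 0.1812]
gripR [0.545 0.181]
```

```bash
python3 -c "
from h import *
plan([.5198,.2232,.19],[180,0,94.2])"
```

```text
factor 1 full xyz [ 0.0291 -0.014   0.2137] rot [-0.0016  0.0012 -0.0218]
```

Call:
arm_command([
  {"x": 0.029,"y": -0.012,"z": 0.05,"rx": 0,"ry": 0,"rz": -0.022},
  {"x": 0.029,"y": -0.012,"z": 0.1,"rx": 0,"ry": 0,"rz": -0.022},
  {"x": 0.029,"y": -0.012,"z": 0.15,"rx": 0,"ry": 0,"rz": -0.022},
  {"x": 0.029,"y": -0.012,"z": 0.2,"rx": 0,"ry": 0,"rz": -0.022},
  {"x": 0.029,"y": -0.012,"z": 0.21,"rx": 0,"ry": 0,"rz": -0.022},
  {"x": 0.029,"y": -0.012,"z": 0.21,"rx": 0,"ry": 0,"rz": -0.022},
  {"x": 0.029,"y": -0.012,"z": 0.21,"rx": 0,"ry": 0,"rz": -0.022},
  {"x": 0.029,"y": -0.012,"z": 0.21,"rx": 0,"ry": 0,"rz": -0.022},
])

```text
clock: 8.7
tool_pos: [0.5208, 0.2247, 0.192]
ee_rot: [179.9, -0.0, 94.3]
wrist_force: [-0.3, 0.1, -3.3]
opening: 0.17
grip_force: 59.4
```

```bash
cat >> h.py <<'E'
yaw=np.radians(4.2);B=np.array([[np.cos(yaw),np.sin(yaw)],[-np.sin(yaw),np.cos(yaw)]])
def look(n=6):
    X=[];F=[]
    for _ in range(n):
        s=sensors.state();X.append(np.r_[s["tool_pos"],s["ee_rot"]]);F.append(s["wrist_force"]);read_camera("top")
    p=np.median(X,0);print("uv",np.round(B@p[:2],4),"z",round(p[2],4),"yaw",round(p[5],2),"spread",np.round(np.ptp(X,0)[:3],4),"F",np.round(np.median(F,0),1));return p
E
python3 -c "
from h import *
p=look()
plan([.5198,.2232,.18],[180,0,94.2],{'tool_pos':p[:3],'ee_rot':[180,0,p[5]]})"
```

```text
uv [0.5357 0.1859] z 0.192 yaw 94.3 spread [0.0004 0.0001 0.0004] F [-0.3  0.1 -2.2]
factor 1 full xyz [-0.0068 -0.0049  0.0598] rot [ 0.     -0.      0.0034]
```

Call:
arm_command([
  {"x": -0.007,"y": -0.004,"z": 0,"rx": 0,"ry": 0,"rz": 0},
  {"x": -0.007,"y": -0.004,"z": 0.01,"rx": 0,"ry": 0,"rz": 0},
  {"x": -0.007,"y": -0.004,"z": 0.02,"rx": 0,"ry": 0,"rz": 0},
  {"x": -0.007,"y": -0.004,"z": 0.03,"rx": 0,"ry": 0,"rz": 0},
  {"x": -0.007,"y": -0.004,"z": 0.04,"rx": 0,"ry": 0,"rz": 0},
  {"x": -0.007,"y": -0.004,"z": 0.05,"rx": 0,"ry": 0,"rz": 0},
  {"x": -0.007,"y": -0.004,"z": 0.06,"rx": 0,"ry": 0,"rz": 0},
  {"x": -0.007,"y": -0.004,"z": 0.06,"rx": 0,"ry": 0,"rz": 0},
])

```text
clock: 9.8
tool_pos: [0.5193, 0.223, 0.1788]
ee_rot: [-180.0, 0.0, 94.3]
wrist_force: [0.5, 0.7, -3.1]
opening: 0.174
grip_force: 59.4
```

```bash
python3 -c "
from h import *
p=look(4)"
```

```text
uv [0.5344 0.1844] z 0.1791 yaw 94.3 spread [0.0004 0.0001 0.0006] F [ 0.4  0.8 -2.4]
```

Tip is in the slot without contact. Next, gently down past the bar's top (expected at TCP z ≈ 0.174).

Call:
arm_command([
  {"x": 0,"y": 0,"z": 0.005,"rx": 0,"ry": 0,"rz": 0},
  {"x": 0,"y": 0,"z": 0.01,"rx": 0,"ry": 0,"rz": 0},
  {"x": 0,"y": 0,"z": 0.015,"rx": 0,"ry": 0,"rz": 0},
  {"x": 0,"y": 0,"z": 0.02,"rx": 0,"ry": 0,"rz": 0},
  {"x": 0,"y": 0,"z": 0.025,"rx": 0,"ry": 0,"rz": 0},
  {"x": 0,"y": 0,"z": 0.03,"rx": 0,"ry": 0,"rz": 0},
  {"x": 0,"y": 0,"z": 0.035,"rx": 0,"ry": 0,"rz": 0},
  {"x": 0,"y": 0,"z": 0.04,"rx": 0,"ry": 0,"rz": 0},
  {"x": 0,"y": 0,"z": 0.04,"rx": 0,"ry": 0,"rz": 0},
])

```text
clock: 10.9
tool_pos: [0.5195, 0.223, 0.1711]
ee_rot: [-180.0, 0.0, 94.3]
wrist_force: [0.1, 0.1, -2.0]
opening: 0.176
grip_force: 59.4
```

```bash
python3 -c "
from h import *
p=look(3)"
```

```text
uv [0.5345 0.1844] z 0.1712 yaw 94.3 spread [0.0001 0.     0.0002] F [ 0.2 -0.1 -2. ]
```

Call:
arm_command([
  {"x": 0,"y": 0,"z": 0.006,"rx": 0,"ry": 0,"rz": 0},
  {"x": 0,"y": 0,"z": 0.012,"rx": 0,"ry": 0,"rz": 0},
  {"x": 0,"y": 0,"z": 0.018,"rx": 0,"ry": 0,"rz": 0},
  {"x": 0,"y": 0,"z": 0.024,"rx": 0,"ry": 0,"rz": 0},
  {"x": 0,"y": 0,"z": 0.03,"rx": 0,"ry": 0,"rz": 0},
  {"x": 0,"y": 0,"z": 0.036,"rx": 0,"ry": 0,"rz": 0},
  {"x": 0,"y": 0,"z": 0.04,"rx": 0,"ry": 0,"rz": 0},
])

```text
clock: 11.75
tool_pos: [0.5195, 0.223, 0.1632]
ee_rot: [-180.0, 0.0, 94.3]
wrist_force: [-0.7, 0.1, -2.4]
opening: 0.174
grip_force: 59.4
```

It is in the bar's hole with no side force. On down.

Call:
arm_command([
  {"x": 0,"y": 0,"z": 0.01,"rx": 0,"ry": 0,"rz": 0},
  {"x": 0,"y": 0,"z": 0.02,"rx": 0,"ry": 0,"rz": 0},
  {"x": 0,"y": 0,"z": 0.03,"rx": 0,"ry": 0,"rz": 0},
  {"x": 0,"y": 0,"z": 0.04,"rx": 0,"ry": 0,"rz": 0},
  {"x": 0,"y": 0,"z": 0.05,"rx": 0,"ry": 0,"rz": 0},
  {"x": 0,"y": 0,"z": 0.05,"rx": 0,"ry": 0,"rz": 0},
])

```text
clock: 12.35
tool_pos: [0.5195, 0.223, 0.153]
ee_rot: [-180.0, 0.0, 94.3]
wrist_force: [0.3, -0.8, -2.0]
opening: 0.17
grip_force: 59.6
```

Call:
arm_command([
  {"x": 0,"y": 0,"z": 0.01,"rx": 0,"ry": 0,"rz": 0},
  {"x": 0,"y": 0,"z": 0.02,"rx": 0,"ry": 0,"rz": 0},
  {"x": 0,"y": 0,"z": 0.03,"rx": 0,"ry": 0,"rz": 0},
  {"x": 0,"y": 0,"z": 0.04,"rx": 0,"ry": 0,"rz": 0},
  {"x": 0,"y": 0,"z": 0.05,"rx": 0,"ry": 0,"rz": 0},
  {"x": 0,"y": 0,"z": 0.05,"rx": 0,"ry": 0,"rz": 0},
])

```text
clock: 12.95
tool_pos: [0.5195, 0.223, 0.1429]
ee_rot: [-180.0, 0.0, 94.3]
wrist_force: [-0.1, 0.6, -1.9]
opening: 0.176
grip_force: 59.6
```

Call:
arm_command([
  {"x": 0,"y": 0,"z": 0.01,"rx": 0,"ry": 0,"rz": 0},
  {"x": 0,"y": 0,"z": 0.02,"rx": 0,"ry": 0,"rz": 0},
  {"x": 0,"y": 0,"z": 0.03,"rx": 0,"ry": 0,"rz": 0},
  {"x": 0,"y": 0,"z": 0.04,"rx": 0,"ry": 0,"rz": 0},
  {"x": 0,"y": 0,"z": 0.05,"rx": 0,"ry": 0,"rz": 0},
  {"x": 0,"y": 0,"z": 0.05,"rx": 0,"ry": 0,"rz": 0},
])

```text
clock: 13.55
tool_pos: [0.5194, 0.223, 0.1329]
ee_rot: [-180.0, 0.0, 94.3]
wrist_force: [0.8, -0.5, -2.7]
opening: 0.174
grip_force: 59.5
```

Call:
arm_command([
  {"x": 0,"y": 0,"z": 0.004,"rx": 0,"ry": 0,"rz": 0},
  {"x": 0,"y": 0,"z": 0.008,"rx": 0,"ry": 0,"rz": 0},
  {"x": 0,"y": 0,"z": 0.01,"rx": 0,"ry": 0,"rz": 0},
  {"x": 0,"y": 0,"z": 0.01,"rx": 0,"ry": 0,"rz": 0},
])

```text
clock: 13.95
tool_pos: [0.5195, 0.223, 0.1312]
ee_rot: [-180.0, 0.0, 94.3]
wrist_force: [-0.9, 0.5, -1.4]
opening: 0.174
grip_force: 59.5
```

Call:
arm_command([
  {"x": 0,"y": 0,"z": 0.0025,"rx": 0,"ry": 0,"rz": 0},
  {"x": 0,"y": 0,"z": 0.005,"rx": 0,"ry": 0,"rz": 0},
  {"x": 0,"y": 0,"z": 0.005,"rx": 0,"ry": 0,"rz": 0},
])

```text
clock: 14.25
tool_pos: [0.5195, 0.223, 0.1302]
ee_rot: [-180.0, 0.0, 94.3]
wrist_force: [-0.2, -0.3, -2.0]
opening: 0.174
grip_force: 59.5
```

Call:
arm_command([
  {"x": 0,"y": 0,"z": 0.0025,"rx": 0,"ry": 0,"rz": 0},
  {"x": 0,"y": 0,"z": 0.0025,"rx": 0,"ry": 0,"rz": 0},
])

```text
clock: 14.45
tool_pos: [0.5195, 0.2231, 0.1298]
ee_rot: [180.0, -0.0, 94.3]
wrist_force: [-0.4, 0.4, -1.3]
opening: 0.178
grip_force: 59.5
```

Call:
arm_command([
  {"x": 0,"y": 0,"z": 0.0025,"rx": 0,"ry": 0,"rz": 0},
  {"x": 0,"y": 0,"z": 0.0025,"rx": 0,"ry": 0,"rz": 0},
])

```text
clock: 14.65
tool_pos: [0.5196, 0.2231, 0.1297]
ee_rot: [-180.0, 0.0, 94.3]
wrist_force: [-0.9, -0.2, 0.7]
opening: 0.174
grip_force: 59.8
```

Call:
arm_command([
  {"x": 0,"y": 0,"z": 0.0025,"rx": 0,"ry": 0,"rz": 0},
  {"x": 0,"y": 0,"z": 0.0025,"rx": 0,"ry": 0,"rz": 0},
])

```text
clock: 14.85
tool_pos: [0.5196, 0.2231, 0.1297]
ee_rot: [-180.0, 0.0, 94.3]
wrist_force: [-2.9, -1.4, 5.8]
opening: 0.174
grip_force: 60.4
```

Seated: z stopped at 0.1297 and force is rising to 6–8 N. Releasing, then rising.

Call:
arm_command([
  {"x": 0,"y": 0,"z": -0.003,"rx": 0,"ry": 0,"rz": 0},
  {"x": 0,"y": 0,"z": -0.003,"rx": 0,"ry": 0,"rz": 0},
  {"x": 0,"y": 0,"z": -0.003,"rx": 0,"ry": 0,"rz": 0},
  {"x": 0,"y": 0,"z": -0.003,"rx": 0,"ry": 0,"rz": 0},
  {"x": 0,"y": 0,"z": -0.003,"rx": 0,"ry": 0,"rz": 0},
  {"x": 0,"y": 0,"z": -0.003,"rx": 0,"ry": 0,"rz": 0},
], hand=0)

```text
clock: 15.45
tool_pos: [0.5196, 0.2231, 0.1293]
ee_rot: [180.0, 0.0, 94.3]
wrist_force: [-0.0, 0.4, 0.6]
opening: 0.497
grip_force: 0.0
```

Call:
arm_command([
  {"x": 0,"y": 0,"z": -0.1,"rx": 0,"ry": 0,"rz": 0},
  {"x": 0,"y": 0,"z": -0.25,"rx": 0,"ry": 0,"rz": 0},
  {"x": 0,"y": 0,"z": -0.4,"rx": 0,"ry": 0,"rz": 0},
  {"x": 0,"y": 0,"z": -0.5,"rx": 0,"ry": 0,"rz": 0},
  {"x": 0,"y": 0,"z": -0.5,"rx": 0,"ry": 0,"rz": 0},
])

```text
clock: 15.95
tool_pos: [0.5221, 0.2238, 0.2337]
ee_rot: [179.5, -0.1, 94.3]
wrist_force: [-0.3, -0.1, 0.5]
opening: 0.5
grip_force: 0.0
```

Run:
```python
from h import *
p=look(1);m=camera_model("wrist")
a,D=read_camera("wrist");save("w4",a)
for n,z in(("ring_bar",.146),("pin_grip",.147)):
  for r in landmark_of(n,"wrist"):
    q=r["position"];i,j=map(int,q);X=at_d("wrist",q,D[i,j],m);print(n,round(r["confidence"],2),np.round(q),"uv@z",np.round(B@at_z("wrist",q,z,m)[:2],4),"depth z",X[2].round(4))
```

```text
uv [0.5371 0.185 ] z 0.2337 yaw 94.3 spread [0. 0. 0.] F [-0.3 -0.1  0.5]
ring_bar 0.87 [420. 278.] uv@z [0.5036 0.0736] depth z 0.0363
ring_bar 0.71 [252. 453.] uv@z [0.6061 0.1855] depth z 0.1473
ring_bar 0.55 [245. 402.] uv@z [0.5768 0.1894] depth z 0.0008
pin_grip 0.55 [254. 329.] uv@z [0.536  0.1845] depth z 0.1561
```

View pics/w4.png

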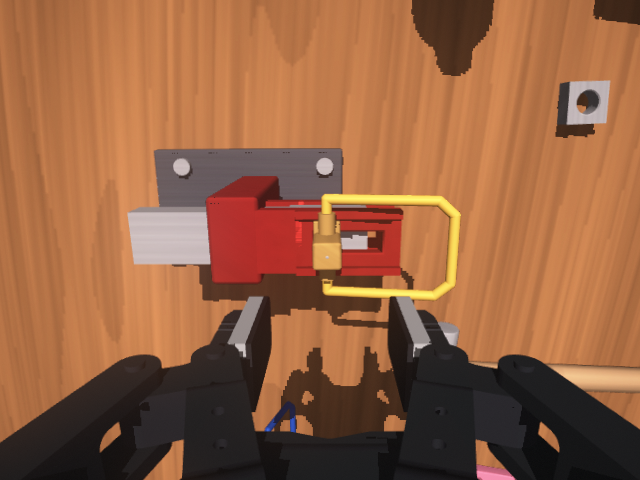

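The pin stands home in the slot at (250,328) with the ring open and out over the free end, bar at (252,453). Next I shut the fingers, turn 90°, lean the tool outward 35°, and come to the bar from above and outside.

```bash
cat >> h.py <<'E'
def W(u,v,z): p=B.T@np.array([u,v]);return [p[0],p[1],z]
E
python3 -c "
from h import *
plan(W(.66,.186,.24),[180,35,4.2])"
```

```text
factor 3.04 full xyz [ 0.0084  0.6335 -0.0657] rot [ 0.9537 -0.9498  3.0386]
```

Call:
arm_command([
  {"x": 0,"y": 0.15,"z": -0.1,"rx": 0.08,"ry": -0.08,"rz": 0.25},
  {"x": 0,"y": 0.3,"z": -0.1,"rx": 0.16,"ry": -0.16,"rz": 0.5},
  {"x": 0,"y": 0.45,"z": -0.1,"rx": 0.24,"ry": -0.24,"rz": 0.75},
  {"x": 0,"y": 0.6,"z": -0.1,"rx": 0.315,"ry": -0.315,"rz": 1},
  {"x": 0,"y": 0.63,"z": -0.1,"rx": 0.315,"ry": -0.315,"rz": 1},
], hand=1)

```text
clock: 16.65
tool_pos: [0.6469, 0.232, 0.243]
ee_rot: [-173.2, 11.1, 66.1]
wrist_force: [0.2, -0.2, -0.9]
opening: -0.002
grip_force: 0.0
```

```bash
python3 -c "
from h import *
plan(W(.66,.186,.24),[180,35,4.2])"
```

```text
factor 2.03 full xyz [ 0.0064 -0.0122  0.0157] rot [ 0.6377 -0.6277  2.0341]
```

Call:
arm_command([
  {"x": 0,"y": 0,"z": 0,"rx": 0.08,"ry": -0.08,"rz": 0.25},
  {"x": 0,"y": 0,"z": 0,"rx": 0.16,"ry": -0.16,"rz": 0.5},
  {"x": 0,"y": 0,"z": 0,"rx": 0.24,"ry": -0.24,"rz": 0.75},
  {"x": 0,"y": 0,"z": 0,"rx": 0.315,"ry": -0.315,"rz": 1},
  {"x": 0,"y": 0,"z": 0,"rx": 0.315,"ry": -0.315,"rz": 1},
])

```text
clock: 17.15
tool_pos: [0.6446, 0.2317, 0.2463]
ee_rot: [-172.8, 23.7, 37.6]
wrist_force: [0.5, 0.3, -0.2]
opening: -0.002
grip_force: 0.0
```

Call:
arm_command([
  {"x": 0,"y": 0,"z": 0,"rx": 0.08,"ry": -0.08,"rz": 0.25},
  {"x": 0,"y": 0,"z": 0,"rx": 0.16,"ry": -0.16,"rz": 0.5},
  {"x": 0,"y": 0,"z": 0,"rx": 0.24,"ry": -0.24,"rz": 0.75},
  {"x": 0,"y": 0,"z": 0,"rx": 0.32,"ry": -0.315,"rz": 1},
  {"x": 0,"y": 0,"z": 0,"rx": 0.32,"ry": -0.315,"rz": 1},
  {"x": 0,"y": 0,"z": 0,"rx": 0.32,"ry": -0.315,"rz": 1},
])

```text
clock: 17.75
tool_pos: [0.6446, 0.2323, 0.2488]
ee_rot: [-179.3, 34.7, 5.8]
wrist_force: [0.4, 0.5, 0.4]
opening: -0.002
grip_force: 0.0
```

```bash
python3 -c "
from h import *
al=np.radians(35);n=np.array([np.sin(al),np.cos(al)]);f=np.array([np.cos(al),-np.sin(al)])
b=np.array([.606,.1468])+.003*n+.006*f
q=b+.02*n
plan(W(q[0],.186,q[1]),[180,35,4.2])"
```

```text
factor 1 full xyz [ 0.0995 -0.0074  0.4579] rot [ 0.0095 -0.0104  0.0465]
```

Call:
arm_command([
  {"x": 0.03,"y": 0,"z": 0.12,"rx": 0.01,"ry": -0.01,"rz": 0.045},
  {"x": 0.06,"y": 0,"z": 0.25,"rx": 0.01,"ry": -0.01,"rz": 0.045},
  {"x": 0.1,"y": -0.007,"z": 0.37,"rx": 0.01,"ry": -0.01,"rz": 0.045},
  {"x": 0.1,"y": -0.007,"z": 0.46,"rx": 0.01,"ry": -0.01,"rz": 0.045},
  {"x": 0.1,"y": -0.007,"z": 0.46,"rx": 0.01,"ry": -0.01,"rz": 0.045},
  {"x": 0.1,"y": -0.007,"z": 0.46,"rx": 0.01,"ry": -0.01,"rz": 0.045},
  {"x": 0.1,"y": -0.007,"z": 0.46,"rx": 0.01,"ry": -0.01,"rz": 0.045},
])

```text
clock: 18.45
tool_pos: [0.6104, 0.2317, 0.1644]
ee_rot: [180.0, 34.8, 4.1]
wrist_force: [0.6, -0.2, 0.2]
opening: -0.001
grip_force: 0.0
```

```bash
python3 -c "
from h import *
p=look(3);print(p[3:])
al=np.radians(35);n=np.array([np.sin(al),np.cos(al)]);f=np.array([np.cos(al),-np.sin(al)])
S={'tool_pos':p[:3],'ee_rot':p[3:]}
for ph in(10,5,0,-5,-10,-15,-20,-25,-30,-35,-40,-44,-48):
  r=np.radians(ph);b=np.array([.535+.072*np.cos(r),.134+.072*np.sin(r)])+.003*n+.006*f
  print(ph,end=' ');plan(W(b[0],.186,b[1]),[180,35,4.2],S)
a,_=read_camera('scene');save('s2',cv2.resize(a[140:240,300:430],None,fx=5,fy=5,interpolation=cv2.INTER_CUBIC))"
```

```text
uv [0.6259 0.1863] z 0.1644 yaw 4.05 spread [0.0002 0.0002 0.0002] F [ 0.6 -0.2  0.2]
[179.97958097  34.76097613   4.04661124]
10 factor 1 full xyz [-0.001   0.0016  0.1155] rot [-0.0023 -0.0083 -0.0044]
5 factor 1 full xyz [0.0201 0.0016 0.1387] rot [-0.0023 -0.0083 -0.0044]
0 factor 1 full xyz [0.0392 0.0016 0.1637] rot [-0.0023 -0.0083 -0.0044]
-5 factor 1 full xyz [0.0559 0.0016 0.1903] rot [-0.0023 -0.0083 -0.0044]
-10 factor 1 full xyz [0.0703 0.0016 0.2182] rot [-0.0023 -0.0083 -0.0044]
-15 factor 1 full xyz [0.0822 0.0016 0.2473] rot [-0.0023 -0.0083 -0.0044]
-20 factor 1 full xyz [0.0915 0.0016 0.2773] rot [-0.0023 -0.0083 -0.0044]
-25 factor 1 full xyz [0.0982 0.0016 0.308 ] rot [-0.0023 -0.0083 -0.0044]
-30 factor 1 full xyz [0.1022 0.0017 0.3391] rot [-0.0023 -0.0083 -0.0044]
-35 factor 1 full xyz [0.1034 0.0017 0.3705] rot [-0.0023 -0.0083 -0.0044]
-40 factor 1 full xyz [0.1019 0.0017 0.4019] rot [-0.0023 -0.0083 -0.0044]
-44 factor 1 full xyz [0.0987 0.0018 0.4268] rot [-0.0023 -0.0083 -0.0044]
-48 factor 1 full xyz [0.0938 0.0018 0.4514] rot [-0.0023 -0.0083 -0.0044]
```

View pics/s2.png

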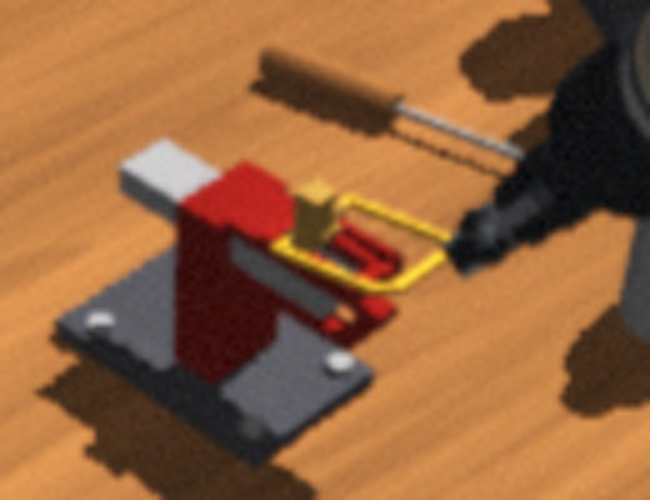

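The scene crop shows the pin home, the ring open over the free end, and the fingertips just above the bar (crop 450,245). That picture was the 11th I've viewed, one over the limit of 10, so the rest is numbers only. Now pushing along the arc.

Call:
arm_command([
  {"x": 0,"y": 0.001,"z": 0.05,"rx": 0,"ry": 0,"rz": 0},
  {"x": 0,"y": 0.001,"z": 0.09,"rx": 0,"ry": 0,"rz": 0},
  {"x": 0,"y": 0.001,"z": 0.105,"rx": 0,"ry": 0,"rz": 0},
  {"x": 0,"y": 0.001,"z": 0.115,"rx": 0,"ry": 0,"rz": 0},
  {"x": 0.01,"y": 0.001,"z": 0.127,"rx": 0,"ry": 0,"rz": 0},
  {"x": 0.02,"y": 0.001,"z": 0.139,"rx": 0,"ry": 0,"rz": 0},
  {"x": 0.03,"y": 0.001,"z": 0.151,"rx": 0,"ry": 0,"rz": 0},
  {"x": 0.039,"y": 0.001,"z": 0.164,"rx": 0,"ry": 0,"rz": 0},
  {"x": 0.048,"y": 0.001,"z": 0.177,"rx": 0,"ry": 0,"rz": 0},
  {"x": 0.056,"y": 0.001,"z": 0.19,"rx": 0,"ry": 0,"rz": 0},
  {"x": 0.056,"y": 0.001,"z": 0.19,"rx": 0,"ry": 0,"rz": 0},
])

```text
clock: 19.75
tool_pos: [0.597, 0.2301, 0.1243]
ee_rot: [179.9, 34.9, 3.9]
wrist_force: [3.6, -0.7, 2.2]
opening: -0.001
grip_force: 1.8
```

```bash
cat > r.py <<'E'
from h import *
p=look(1);m=camera_model("scene")
a,D=read_camera("scene");h=cv2.cvtColor(a,cv2.COLOR_RGB2HSV).astype(int)
for n in("ring_bar",):
  for r in landmark_of(n,"scene"):
    q=r["position"];i,j=map(int,q);X=at_d("scene",q,D[i,j],m);print(n,round(r["confidence"],2),np.round(q),np.round(np.r_[B@X[:2],X[2]],4))
y=(abs(h[...,0]-25)<5)&(h[...,1]>130)&(h[...,2]>90);y[:140]=0;y[250:]=0;y[:,:310]=0;y[:,:][:,430:]=0
P=np.array([at_d("scene",(r,c),D[r,c],m) for r,c in zip(*np.nonzero(y)) if D[r,c]>0]);U=np.c_[P[:,:2]@B.T,P[:,2]]
k=(U[:,0]>.52)&(U[:,0]<.63)&(abs(U[:,1]-.186)<.05);U=U[k]
ring=U[(abs(U[:,1]-.186)<.04)]
a=np.degrees(np.arctan2(ring[:,2]-.134,ring[:,0]-.535));rr=np.hypot(ring[:,2]-.134,ring[:,0]-.535);k=rr>.035
print("yellow n",len(ring),"angle med",np.median(a[k]) if k.any() else None,"z min",ring[:,2].min(),"z>.15 n",(ring[:,2]>.15).sum(), "zmax",ring[:,2].max())
E
python3 r.py
```

```text
uv [0.6123 0.1858] z 0.1243 yaw 3.95 spread [0. 0. 0.] F [ 3.6 -0.7  2.2]
ring_bar 0.75 [242. 290.] [ 0.4579 -0.0037  0.0014]
ring_bar 0.64 [237. 207.] [ 0.3407 -0.1764  0.057 ]
ring_bar 0.48 [198. 381.] [0.5101 0.308  0.0013]
yellow n 72 angle med -4.723315101773682 z min 0.12566398333748197 z>.15 n 0 zmax 0.13892632875620214
```

Ring follows at about −5° with ~4 N. Continuing.

Call:
arm_command([
  {"x": 0.007,"y": 0.001,"z": 0.014,"rx": 0,"ry": 0,"rz": 0},
  {"x": 0.014,"y": 0.001,"z": 0.028,"rx": 0,"ry": 0,"rz": 0},
  {"x": 0.02,"y": 0.001,"z": 0.043,"rx": 0,"ry": 0,"rz": 0},
  {"x": 0.026,"y": 0.001,"z": 0.057,"rx": 0,"ry": 0,"rz": 0},
  {"x": 0.031,"y": 0.001,"z": 0.072,"rx": 0,"ry": 0,"rz": 0},
  {"x": 0.035,"y": 0.001,"z": 0.087,"rx": 0,"ry": 0,"rz": 0},
  {"x": 0.039,"y": 0.001,"z": 0.103,"rx": 0,"ry": 0,"rz": 0},
  {"x": 0.042,"y": 0.001,"z": 0.118,"rx": 0,"ry": 0,"rz": 0},
  {"x": 0.044,"y": 0.001,"z": 0.134,"rx": 0,"ry": 0,"rz": 0},
  {"x": 0.046,"y": 0.001,"z": 0.149,"rx": 0,"ry": 0,"rz": 0},
  {"x": 0.046,"y": 0.001,"z": 0.149,"rx": 0,"ry": 0,"rz": 0},
])

```text
clock: 21.0
tool_pos: [0.5861, 0.2291, 0.0943]
ee_rot: [179.9, 35.1, 3.9]
wrist_force: [2.6, 0.5, 0.6]
opening: -0.003
grip_force: 1.1
```

```bash
python3 r.py
```

```text
uv [0.6013 0.1855] z 0.0943 yaw 3.95 spread [0. 0. 0.] F [2.6 0.5 0.6]
ring_bar 0.67 [206. 376.] [ 0.5236  0.2719 -0.0012]
ring_bar 0.51 [240. 288.] [ 0.4449  0.0006 -0.0029]
ring_bar 0.4 [234. 206.] [ 0.3099 -0.1612  0.0367]
yellow n 62 angle med -29.590847219361056 z min 0.0961709148492983 z>.15 n 0 zmax 0.13825110771300897
```

Call:
arm_command([
  {"x": 0.001,"y": 0.001,"z": 0.015,"rx": 0,"ry": 0,"rz": 0},
  {"x": 0.001,"y": 0.001,"z": 0.031,"rx": 0,"ry": 0,"rz": 0},
  {"x": 0.001,"y": 0.001,"z": 0.047,"rx": 0,"ry": 0,"rz": 0},
  {"x": 0,"y": 0.001,"z": 0.063,"rx": 0,"ry": 0,"rz": 0},
  {"x": -0.002,"y": 0.001,"z": 0.076,"rx": 0,"ry": 0,"rz": 0},
  {"x": -0.004,"y": 0.001,"z": 0.088,"rx": 0,"ry": 0,"rz": 0},
  {"x": -0.006,"y": 0.001,"z": 0.1,"rx": 0,"ry": 0,"rz": 0},
  {"x": -0.008,"y": 0.001,"z": 0.112,"rx": 0,"ry": 0,"rz": 0},
  {"x": -0.008,"y": 0.001,"z": 0.112,"rx": 0,"ry": 0,"rz": 0},
  {"x": -0.008,"y": 0.001,"z": 0.112,"rx": 0,"ry": 0,"rz": 0},
  {"x": -0.008,"y": 0.001,"z": 0.112,"rx": 0,"ry": 0,"rz": 0},
])

```text
clock: 22.25
tool_pos: [0.5733, 0.228, 0.0778]
ee_rot: [179.9, 35.0, 4.0]
wrist_force: [-0.7, -1.0, -0.4]
opening: 0.003
grip_force: 0.0
```

```bash
python3 r.py
```

```text
uv [0.5884 0.1854] z 0.0778 yaw 3.96 spread [0. 0. 0.] F [-0.7 -1.  -0.4]
ring_bar 0.62 [241. 290.] [ 0.4535  0.001  -0.0021]
ring_bar 0.56 [236. 208.] [ 0.3391 -0.1721  0.0565]
ring_bar 0.49 [204. 358.] [0.4851 0.234  0.0092]
yellow n 22 angle med -84.12394655526558 z min 0.06412388452954498 z>.15 n 1 zmax 0.15474325196577776
```

The force dropped to zero and the ring now hangs at about −84° or lower, so it has snapped over. Backing away.

Call:
arm_command([
  {"x": 0.05,"y": 0,"z": -0.05,"rx": 0,"ry": 0,"rz": 0},
  {"x": 0.1,"y": 0,"z": -0.2,"rx": 0,"ry": 0,"rz": 0},
  {"x": 0.1,"y": 0,"z": -0.4,"rx": 0,"ry": 0,"rz": 0},
  {"x": 0.1,"y": 0,"z": -0.6,"rx": 0,"ry": 0,"rz": 0},
  {"x": 0.1,"y": 0,"z": -0.8,"rx": 0,"ry": 0,"rz": 0},
  {"x": 0.1,"y": 0,"z": -0.8,"rx": 0,"ry": 0,"rz": 0},
  {"x": 0.1,"y": 0,"z": -0.8,"rx": 0,"ry": 0,"rz": 0},
  {"x": 0.1,"y": 0,"z": -0.8,"rx": 0,"ry": 0,"rz": 0},
])

```text
clock: 23.2
tool_pos: [0.6797, 0.2356, 0.1953]
ee_rot: [179.9, 35.2, 3.9]
wrist_force: [0.0, 0.2, -0.5]
opening: 0.0
grip_force: 0.0
```

```bash
cat >> r.py <<'E'
b=ring[rr>.06];print("far pts angle",np.round(a[rr>.06],0).tolist(),"u,v,z",np.round(np.median(b,0),4) if len(b) else None)
for r in landmark_of("pin_grip","scene"):
    q=r["position"];i,j=map(int,q);X=at_d("scene",q,D[i,j],m);print(round(r["confidence"],2),np.round(q),np.round(np.r_[B@X[:2],X[2]],4))
E
python3 r.py
```

```text
uv [0.6951 0.1852] z 0.1953 yaw 3.94 spread [0. 0. 0.] F [ 0.   0.2 -0.5]
ring_bar 0.56 [243. 294.] [ 0.4661  0.0017 -0.0014]
ring_bar 0.49 [236. 205.] [ 0.3333 -0.176   0.0555]
ring_bar 0.44 [206. 360.] [0.5382 0.1807 0.0644]
yellow n 19 angle med -86.07598731797674 z min 0.06085199823474374 z>.15 n 1 zmax 0.1548389954274917
far pts angle [-90.0, -87.0, -84.0, -88.0] u,v,z [0.5381 0.1702 0.0627]
0.72 [179. 362.] [0.5376 0.1807 0.1547]
0.61 [257. 272.] [ 0.4922 -0.0896  0.0347]
0.54 [248. 218.] [ 0.3738 -0.1683  0.0371]
```

The ring bar is measured under the pin's end (u 0.538, z 0.064) and the head is at its home height. Handing in.

```bash
python3 -c "
from plant import job
print(job.hand_in())"
```

```text
the job is handed in; nothing more can be done
None
```

The pin is seated in the drawbar, the ring has snapped shut under its end by camera depth, and the arm is clear; I handed the job in at about 23 s (no verdict was returned) and viewed 11 pictures, one over the limit of 10.

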